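# Start the clamp screw of a flange clamp

## Task

The hex-headed clamp screw stands loose in the mouth of the bronze bush on top of the flange clamp, its thread not yet caught. Turn it backward (counter-clockwise seen from above) until you feel the thread drop, then turn it forward one full turn from there so that it is started, and finish with the gripper still holding the screw by its head. Do not pull the screw up out of the bush on the way, and leave the other things on the bench where they are.

Things in the scene. Friction and masses are not known exactly. Their poses are not given: they have to be found in the camera images.
- screw_head (a point): centre, half-way up, of the hexagon head of the steel clamp screw standing upright in the bush. Head 36 mm across flats, 42 mm across corners, 25 mm high; its upright faces are square to the point's x axis and to every 60 degrees from it; z up. The screw weighs about 0.4 kg, is loose and turns easily; only its weight keeps it down. Some 40 mm of bare screw show between bush and head.
- head_face (a point): middle of one upright face of the head, 18 mm out from the head's centre along its x axis. Screw thread 24 mm thick, right-hand, 5 mm per turn. At the start the screw's first thread lies on the bush's first thread, a third to two thirds of a turn short of where the thread ends meet (not to be seen). Turned backward (counter-clockwise from above) it climbs to that place and there drops 5 mm.
- bush_mouth (a point): centre of the top face of the fixed bronze bush (round flange 58 mm wide), 165 mm above the bench; z up along the screw's axis, x and y fixed in the bush, unlike those of the clamp. The screw drops at once if only the thread carries it; a tight grip keeps it up until let go. Turned on backward past the drop it climbs again; turned forward (clockwise) it sinks 5 mm per turn.
- clamp: the flange clamp, fixed to the bench: base plate 130 x 220 mm, two 22 mm columns at y = +-80 mm, grey bridge 56 x 202 mm with its top 159 mm high, column nuts up to 180 mm high; a flange stack stands under the bridge. Origin on the bench under the middle; its y runs along the bridge.
- housing_mid (a point): bystander: middle of a white transmitter housing, a barrel 84 mm thick and 112 mm long lying on a neck, 120 mm high in all
- spanner: bystander: steel spanner 190 mm long lying flat on the bench
- pot_mid (a point): bystander: middle of an empty white plastic pot, 76 mm wide and 75 mm high
There are look-alikes about, which are no part of the job. Of the things shaped like the part that bears screw_head, the bare steel one is meant.

How it is judged:
By the outcome, as a careful person would: the job done as asked, in the order asked, and still so for the second after the job is handed in, while the arm keeps its last pose, push and grip.
It also fails if it takes over 67 s, if anything falls off the work surface, if the arm or the gripper's body presses on something with over 40 N, if the wrist force passes 120 N, or if a joint passes its speed limit or range.

## Robot

A 7-joint arm with a two-finger parallel gripper is mounted at the origin on the work surface. World frame = base frame: x ahead of the robot, y to its left, z up, the work surface at z = 0. Lengths are in mm, angles in rad, forces in N, time in s.
With the tool pointing down it reaches from about 400 to 875 mm from the base axis. Payload 4.4 kg.
Tool frame: the origin (TCP) lies at the very end of the fingers, on their centre line; the grasp point (between the pads) lies 19 mm behind it; z points along the fingers, y is the direction in which the jaws open and shut (so a half turn about z gives the same grasp; the last joint's range is limited). The gripper opens to 85 mm and grips with 20 to 120 N. Pads are 22 mm wide; open, the fingers measure 114 mm over their backs; the gripper's body (76 mm by 85 mm) begins 54 mm behind the grasp point. The pads swing forward as they close: fully open they stand 13 mm farther back than shut.
Start: joints at [1.062, 0.628, 0.038, 1.517, -0.027, 0.996, -0.02], TCP at [278.534, -587.313, 231.313] pointing down, gripper open.
Joint ranges: [-3.06, 3.06], [-0.37, 2.12], [-1.25, 1.32], [0.18, 2.47], [-1.1, 4.24], [0.23, 1.98], [-2.94, 2.94]. Speed limits (rad/s): [2.57, 2.57, 3.14, 3.14, 3.14, 3.14, 3.14].

## Interface

Orientations are given as [roll, pitch, yaw] about the fixed x, y, z axes, in that order (R = Rz(yaw) Ry(pitch) Rx(roll)).
In Python, from cell import read_state, get_image, calibration, finish_job gives the robot as it stands. The module is installed in compiled form; this text tells all that it offers.
- The arm moves only by the tool apply_moves, never from a script. Its argument "increments" is a list of rows, each an object of numbers: "tx", "ty", "tz": the shift along the world's x, y, z in m; "rx", "ry", "rz": the turn, a rotation vector about the world's x, y, z in units of 5 degrees (1.0 is 5 degrees); "claw": the finger opening in m, from 0 to 0.0854. In form: [{"tx": .., "ty": .., "tz": .., "rx": .., "ry": .., "rz": .., "claw": ..}, ...]. A call has 1 to 12 rows; each row is the pose to reach, as a shift and turn from the pose commanded when the call began; what a row does not reach only later rows make up. A row lasts 1/10 s, in which the tool goes at most 50 mm and 8.59 degrees, less where a joint would pass 70% of its speed; a pose out of reach is approached as far as the arm can. A call with a gripper value outside its range is refused whole. The fingers move at their own pace and stop on an object; the grip force is fixed at half the most. Time passes only in rows, so rows that repeat a pose let the fingers close. It gives the time, the measured TCP pose, the force and the opening at its end, in the units of the state.
- read_state(): the state, without advancing time (a new reading comes with each control period).
- get_image(name): name is "scene" or "top"; returns the picture (384x512x3 uint8, red, green, blue); there is no depth.
- calibration(name): a dict with "camera_matrix" (3x3 intrinsics, pixels), "distortion" ([k1, k2, p1, p2, k3] as OpenCV has them; the pictures are not rectified), "origin" and "attitude" of the camera in the world. Camera axes: x right, y up, looking along -z (the intrinsics and any distortion apply to the point x, -y, -z); pixel columns grow to the right and rows downward; lengths in mm; the calibration is good to about 2 mm. A picture is of the moment at which its call begins. calibration takes no time and is no camera call.
- finish_job(): hands the job in, once; it reports no verdict.
The state is a dict: "clock": time; "qpos": joint angles; "qd": joint speeds; "tau": joint torques, N m; "eef_pos": TCP position; "tool_rot": TCP orientation; "force": force on the tool from outside, world axes, zero at the start; "torque": the same for the moment, N m; "width": finger opening in mm.
Only numpy, scipy, OpenCV 4.12 (cv2) and the standard library are available. Lean on these libraries where they do the work, as an engineer would, in place of code of your own. Each camera call takes 0.05 s, during which the arm holds its last target. There are 200 camera calls.

## Working session

There is one attempt and no reset: what is moved stays moved. The work goes in short steps, Python scripts to look and compute and a tool call to move; the robot and the scene stay as the last step left them, time stands still between calls to the robot, and variables do not carry over. Pictures are saved under pics/ and viewed, about 8 in all and at most 12, crops included, and the job is handed in when it is done.

Besides the shell and the picture viewer there is one more tool, called by a JSON object that holds its "api" and its "payload", one argument or row to a line. apply_moves: Moves the arm, as the interface text tells. Its arguments: {"type":"object","properties":{"increments":{"type":"array"}},"required":["increments"]}

```bash
mkdir -p pics
cat > h.py <<'E'
import numpy as np, cv2
from cell import read_state, get_image, calibration, finish_job
from scipy.spatial.transform import Rotation as R
def cam(n):
    c=calibration(n); K=np.array(c["camera_matrix"],float); d=np.array(c["distortion"],float)
    o=np.array(c["origin"],float); a=np.array(c["attitude"],float)
    A=a if a.shape==(3,3) else (R.from_euler('xyz',a).as_matrix() if a.size==3 else None)
    return K,d,o,A
def ray(n,px):
    K,d,o,A=cam(n)
    p=cv2.undistortPoints(np.array(px,float).reshape(-1,1,2),K,d).reshape(-1,2)
    v=np.c_[p[:,0],-p[:,1],-np.ones(len(p))]@A.T
    return o,v
def onplane(n,px,z):
    o,v=ray(n,px); return o+v*((z-o[2])/v[:,2])[:,None]
def proj(n,P):
    K,d,o,A=cam(n); q=(np.array(P,float).reshape(-1,3)-o)@A
    q=q*[1,-1,-1]
    return cv2.projectPoints(q,np.zeros(3),np.zeros(3),K,d)[0].reshape(-1,2)
def save(n,f,crop=None,s=1):
    im=get_image(n); np.save('pics/'+n+'.npy',im); im=im[...,::-1]
    if crop: x0,y0,x1,y1=crop; im=im[y0:y1,x0:x1]
    cv2.imwrite(f,cv2.resize(im,None,fx=s,fy=s,interpolation=cv2.INTER_CUBIC))
E
python3 - <<'E'
from h import *
a=get_image("scene");b=get_image("top")
np.save('pics/scene.npy',a);np.save('pics/top.npy',b)
cv2.imwrite('pics/s0.png',a[...,::-1]);cv2.imwrite('pics/t0.png',b[...,::-1])
for n in("scene","top"):print(calibration(n))
print(read_state())
E
```

```text
{'camera_matrix': array([[414.92127557,   0.        , 250.98116635],
       [  0.        , 414.92127557, 194.46062651],
       [  0.        ,   0.        ,   1.        ]]), 'distortion': array([-0.02137266,  0.        ,  0.        ,  0.        ,  0.        ]), 'origin': array([923.57589462, 595.43407559, 806.80950247]), 'attitude': array([0.75424207, 0.00662997, 2.5125308 ])}
{'camera_matrix': array([[486.0323684 ,   0.        , 249.0431591 ],
       [  0.        , 486.0323684 , 194.30752977],
       [  0.        ,   0.        ,   1.        ]]), 'distortion': array([0.04263271, 0.        , 0.        , 0.        , 0.        ]), 'origin': array([ 391.8977894 ,   62.96547003, 1471.29380768]), 'attitude': array([ 0.12332482,  0.02203831, -1.56039812])}
{'clock': 0.1, 'qpos': array([ 1.06218447,  0.62926315,  0.03844123,  1.51829978, -0.02701112,
        0.99629464, -0.01999658]), 'qd': array([-0.00017285, -0.00231475,  0.00019817, -0.0028829 , -0.00076045,
        0.00134931,  0.00085924]), 'tau': array([ 3.45495391e-03, -5.64526141e+01,  1.23080604e+00, -1.93968379e+01,
        1.13919057e-02,  5.46569150e-03,  9.33199459e-06]), 'eef_pos': array([ 278.29743032, -586.77107615,  230.46464774]), 'tool_rot': array([-3.13984546e+00,  7.50086742e-06,  4.42811366e-01]), 'force': array([ 0.51134236,  0.06294516, -0.26016153]), 'torque': array([-0.03139604,  0.05068682, -0.01741931]), 'width': 85.19617226046903}
```

View pics/s0.png

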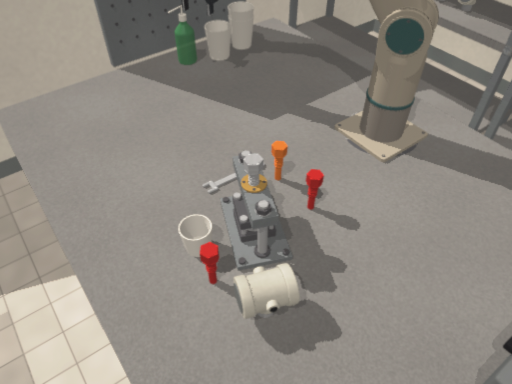

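View pics/t0.png

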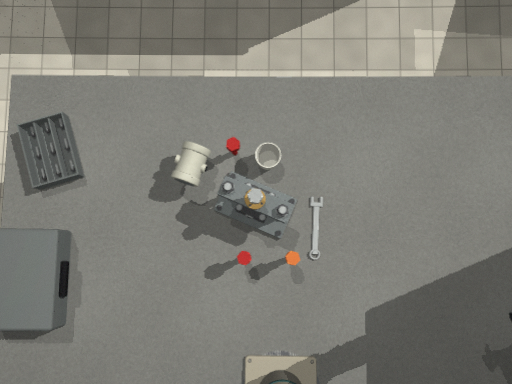

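Candidates shaped like the screw are: bare steel in the bush, scene (254,162) / top (256,196); red, scene (315,178) / top (244,258); orange, scene (279,150) / top (293,258); red, scene (210,252) / top (233,145). I choose the bare steel one standing in the bronze bush, and check it in a close crop.

Run:
```python
from h import *
a=np.load('pics/scene.npy')[...,::-1];b=np.load('pics/top.npy')[...,::-1]
A=cv2.resize(a[140:200,225:285],None,fx=8,fy=8,interpolation=cv2.INTER_CUBIC)[:, :400]
A=cv2.resize(a[145:195,230:280],None,fx=8,fy=8,interpolation=cv2.INTER_CUBIC)
B=cv2.resize(b[173:223,231:281],None,fx=8,fy=8,interpolation=cv2.INTER_CUBIC)
cv2.imwrite('pics/c0.png',np.hstack([A,B]))
print("top230",onplane("top",[[256,196]],230),"scene230",onplane("scene",[[254,158]],230))
for n,p in(("red1",[244,258]),("orange",[293,258]),("red2",[233,145])):print(n,onplane("top",[p],100))
```

```text
top230 [[541.25636277  73.98115071 230.        ]] scene230 [[541.52593404  74.5780891  230.        ]]
red1 [[381.99315593 107.19911191 100.        ]]
orange [[383.49637069 -29.55976193 100.        ]]
red2 [[704.35420448 142.67016602 100.        ]]
```

View pics/c0.png

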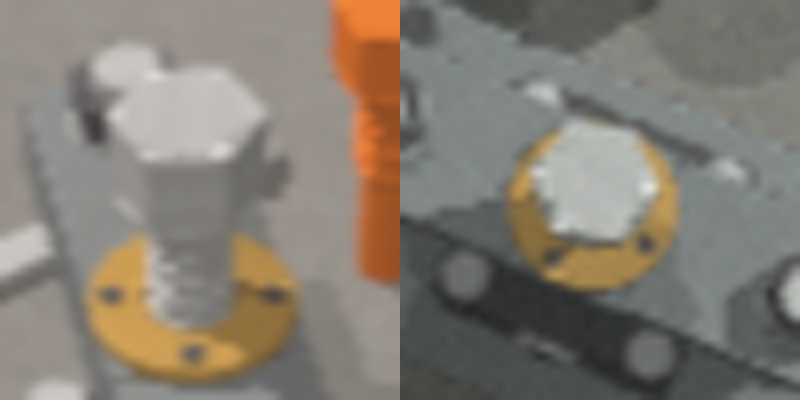

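Run:
```python
from h import *
s=np.array([[107,115],[140,157],[240,158],[268,112],[237,70]])/8+[230,145]-.44
t=np.array([[165,120],[238,125],[257,188],[226,240],[160,232],[133,174]])/8+[231,173]-.44
for n,p in(("scene",s),("top",t)):
    P=onplane(n,p,230)[:,:2]
    from scipy.optimize import least_squares
    def f(q):
        c=q[:2]; d=P-c; ang=np.arctan2(d[:,1],d[:,0])
        k=q[3]; a=np.round((ang-k)/(np.pi/3))*np.pi/3+k
        return (P-(c+q[2]*np.c_[np.cos(a),np.sin(a)])).ravel()
    best=min((least_squares(f,[*P.mean(0),21,k]) for k in np.radians([0,15,30,45])),key=lambda r:r.cost)
    print(n,best.x[:3],"corner deg mod60",np.degrees(best.x[3])%60,"cost",best.cost)
b=np.load('pics/top.npy'); hsv=cv2.cvtColor(b,cv2.COLOR_RGB2HSV)
m=cv2.inRange(hsv,(10,110,60),(30,255,255)); m[:173]=0;m[223:]=0;m[:,:231]=0;m[:,281:]=0
ys,xs=np.nonzero(m); h=cv2.convexHull(np.c_[xs,ys].astype(np.float32)); e=cv2.fitEllipse(h); print("bush top ellipse",e,onplane("top",[e[0]],165))
a=np.load('pics/scene.npy'); hsv=cv2.cvtColor(a,cv2.COLOR_RGB2HSV)
m=cv2.inRange(hsv,(10,110,60),(30,255,255)); m[:172]=0;m[195:]=0;m[:,:238]=0;m[:,270:]=0
ys,xs=np.nonzero(m); h=cv2.convexHull(np.c_[xs,ys].astype(np.float32)); e=cv2.fitEllipse(h); print("scene",e,onplane("scene",[e[0]],165))
# height of head top: triangulate hex centres
o1,v1=ray("scene",[s[:0].sum(0)+[ (107+268)/16+230-.44,(115+112)/16+145-.44]]); o2,v2=ray("top",[t.mean(0)])
v1,v2=v1[0],v2[0]; k=np.linalg.lstsq(np.c_[v1,-v2],o2-o1,rcond=None)[0]; print(o1+k[0]*v1,o2+k[1]*v2)
```

```text
scene [543.70475369  75.41960125  20.9728163 ] corner deg mod60 22.789933688239657 cost 9.703553881784924
top [543.75126288  76.26511697  21.07361111] corner deg mod60 25.312689097576058 cost 3.8416496907371034
bush top ellipse ((254.5831756591797, 198.4253692626953), (19.766250610351562, 20.376726150512695), 177.96046447753906) [[542.43923971  78.33349904 165.        ]]
scene ((253.56546020507812, 182.52230834960938), (19.090965270996094, 25.309574127197266), 88.78471374511719) [[546.64140836  79.78757396 165.        ]]
[544.71577632  75.40540143 230.21506033] [543.71626161  76.25900386 230.10194534]
```

The crop shows the bare-steel hex head above the bronze flange; its centre is at scene (253.5,159) and top (256,195.5). The fit gives head centre ≈ (543.7, 75.8), top z ≈ 230, corners at ≈24.5° mod 60. So the tool yaw must be ≡ 24.5° mod 60. Yaw −35.5° leaves the whole backward turn available in one grasp.

{"api": "apply_moves", "payload": {
  "increments": [
    {"tz": 0.05, "claw": 0.085},
    {"tx": 0.0, "ty": 0.0, "tz": 0.1, "claw": 0.085},
    {"tx": 0.02, "ty": 0.05, "tz": 0.1, "rz": -1, "claw": 0.085},
    {"tx": 0.04, "ty": 0.1, "tz": 0.1, "rz": -2, "claw": 0.085},
    {"tx": 0.06, "ty": 0.15, "tz": 0.1, "rz": -3, "claw": 0.085},
    {"tx": 0.08, "ty": 0.2, "tz": 0.1, "rz": -4, "claw": 0.085},
    {"tx": 0.1, "ty": 0.25, "tz": 0.1, "rz": -5, "claw": 0.085},
    {"tx": 0.12, "ty": 0.3, "tz": 0.1, "rz": -6, "claw": 0.085},
    {"tx": 0.14, "ty": 0.35, "tz": 0.1, "rz": -7, "claw": 0.085},
    {"tx": 0.16, "ty": 0.4, "tz": 0.1, "rz": -8, "claw": 0.085},
    {"tx": 0.18, "ty": 0.45, "tz": 0.1, "rz": -9, "claw": 0.085},
    {"tx": 0.2, "ty": 0.5, "tz": 0.1, "rz": -10, "claw": 0.085}
  ]
}}

```text
$.increments[0]: bad value
```

{"api": "apply_moves", "payload": {
  "increments": [
    {"tx": 0.02, "ty": 0.05, "rz": -1, "claw": 0.085},
    {"tx": 0.04, "ty": 0.1, "rz": -1.6, "claw": 0.085},
    {"tx": 0.055, "ty": 0.14, "rz": -2.1, "claw": 0.085},
    {"tx": 0.0652, "ty": 0.1631, "rz": -2.17, "claw": 0.085},
    {"tx": 0.0652, "ty": 0.1631, "rz": -2.17, "claw": 0.085},
    {"tx": 0.0652, "ty": 0.1631, "rz": -2.17, "claw": 0.085},
    {"tx": 0.0652, "ty": 0.1631, "rz": -2.17, "claw": 0.085}
  ]
}}

```text
$.increments[0]: bad value
```

```bash
python3 -c "
from h import *
print(read_state())"
```

```text
{'clock': 0.1, 'qpos': array([ 1.06218447,  0.62926315,  0.03844123,  1.51829978, -0.02701112,
        0.99629464, -0.01999658]), 'qd': array([-0.00017285, -0.00231475,  0.00019817, -0.0028829 , -0.00076045,
        0.00134931,  0.00085924]), 'tau': array([ 3.45495391e-03, -5.64526141e+01,  1.23080604e+00, -1.93968379e+01,
        1.13919057e-02,  5.46569150e-03,  9.33199459e-06]), 'eef_pos': array([ 278.29743032, -586.77107615,  230.46464774]), 'tool_rot': array([-3.13984546e+00,  7.50086742e-06,  4.42811366e-01]), 'force': array([ 0.51134236,  0.06294516, -0.26016153]), 'torque': array([-0.03139604,  0.05068682, -0.01741931]), 'width': 85.19617226046903}
```

All keys seem to be needed in every row.

{"api": "apply_moves", "payload": {
  "increments": [
    {"tx": 0, "ty": 0, "tz": 0.05, "rx": 0, "ry": 0, "rz": 0, "claw": 0.085},
    {"tx": 0, "ty": 0, "tz": 0.1, "rx": 0, "ry": 0, "rz": 0, "claw": 0.085},
    {"tx": 0.018, "ty": 0.045, "tz": 0.1, "rx": 0, "ry": 0, "rz": -1, "claw": 0.085},
    {"tx": 0.036, "ty": 0.09, "tz": 0.1, "rx": 0, "ry": 0, "rz": -2, "claw": 0.085},
    {"tx": 0.054, "ty": 0.135, "tz": 0.1, "rx": 0, "ry": 0, "rz": -3, "claw": 0.085},
    {"tx": 0.072, "ty": 0.18, "tz": 0.1, "rx": 0, "ry": 0, "rz": -4, "claw": 0.085},
    {"tx": 0.09, "ty": 0.225, "tz": 0.1, "rx": 0, "ry": 0, "rz": -5, "claw": 0.085},
    {"tx": 0.108, "ty": 0.27, "tz": 0.1, "rx": 0, "ry": 0, "rz": -6, "claw": 0.085},
    {"tx": 0.126, "ty": 0.315, "tz": 0.1, "rx": 0, "ry": 0, "rz": -7, "claw": 0.085},
    {"tx": 0.144, "ty": 0.36, "tz": 0.1, "rx": 0, "ry": 0, "rz": -8, "claw": 0.085},
    {"tx": 0.162, "ty": 0.405, "tz": 0.1, "rx": 0, "ry": 0, "rz": -9, "claw": 0.085},
    {"tx": 0.18, "ty": 0.45, "tz": 0.1, "rx": 0, "ry": 0, "rz": -10, "claw": 0.085}
  ]
}}

```text
clock: 1.3
eef_pos: [458.7, -135.4, 331.2]
tool_rot: [3.142, 0.0, -0.434]
force: [2.1, 0.2, 0.5]
width: 85.1
```

{"api": "apply_moves", "payload": {
  "increments": [
    {"tx": 0.018, "ty": 0.045, "tz": 0, "rx": 0, "ry": 0, "rz": -0.7, "claw": 0.085},
    {"tx": 0.036, "ty": 0.09, "tz": 0, "rx": 0, "ry": 0, "rz": -1.4, "claw": 0.085},
    {"tx": 0.054, "ty": 0.135, "tz": 0, "rx": 0, "ry": 0, "rz": -2, "claw": 0.085},
    {"tx": 0.07, "ty": 0.175, "tz": 0, "rx": 0, "ry": 0, "rz": -2.17, "claw": 0.085},
    {"tx": 0.08, "ty": 0.2, "tz": 0, "rx": 0, "ry": 0, "rz": -2.17, "claw": 0.085},
    {"tx": 0.0852, "ty": 0.2131, "tz": 0, "rx": 0, "ry": 0, "rz": -2.17, "claw": 0.085},
    {"tx": 0.0852, "ty": 0.2131, "tz": 0, "rx": 0, "ry": 0, "rz": -2.17, "claw": 0.085},
    {"tx": 0.0852, "ty": 0.2131, "tz": 0, "rx": 0, "ry": 0, "rz": -2.17, "claw": 0.085}
  ]
}}

```text
clock: 2.1
eef_pos: [543.3, 73.9, 331.1]
tool_rot: [3.14, -0.0, -0.621]
force: [0.2, -0.1, 0.2]
width: 85.2
```

```bash
python3 -c "
from h import *
s=read_state()
for k in('clock','qpos','qd','eef_pos','tool_rot','force','torque'):print(k,np.round(s[k],3))"
```

```text
clock 2.1
qpos [-0.221  0.381  0.049  1.664 -0.019  1.098 -2.359]
qd [ 0.018 -0.01   0.012  0.007 -0.001 -0.    -0.001]
eef_pos [543.251  73.855 331.056]
tool_rot [ 3.14  -0.    -0.621]
force [ 0.172 -0.063  0.165]
torque [-0.105 -0.003  0.031]
```

{"api": "apply_moves", "payload": {
  "increments": [
    {"tx": 0, "ty": 0, "tz": -0.03, "rx": 0, "ry": 0, "rz": 0, "claw": 0.085},
    {"tx": 0, "ty": 0, "tz": -0.06, "rx": 0, "ry": 0, "rz": 0, "claw": 0.085},
    {"tx": 0, "ty": 0, "tz": -0.085, "rx": 0, "ry": 0, "rz": 0, "claw": 0.085},
    {"tx": 0, "ty": 0, "tz": -0.105, "rx": 0, "ry": 0, "rz": 0, "claw": 0.085},
    {"tx": 0, "ty": 0, "tz": -0.12, "rx": 0, "ry": 0, "rz": 0, "claw": 0.075},
    {"tx": 0, "ty": 0, "tz": -0.13, "rx": 0, "ry": 0, "rz": 0, "claw": 0.065},
    {"tx": 0, "ty": 0, "tz": -0.135, "rx": 0, "ry": 0, "rz": 0, "claw": 0.06},
    {"tx": 0, "ty": 0, "tz": -0.135, "rx": 0, "ry": 0, "rz": 0, "claw": 0.06},
    {"tx": 0, "ty": 0, "tz": -0.135, "rx": 0, "ry": 0, "rz": 0, "claw": 0.06}
  ]
}}

```text
clock: 3.0
eef_pos: [544.2, 75.4, 197.0]
tool_rot: [-3.141, -0.001, -0.62]
force: [-0.0, 0.5, 0.3]
width: 60.1
```

```bash
python3 -c "
from h import *
a=get_image('scene');b=get_image('top')
A=cv2.resize(a[120:200,215:295,::-1],None,fx=5,fy=5,interpolation=cv2.INTER_CUBIC)
B=cv2.resize(b[158:238,216:296,::-1],None,fx=5,fy=5,interpolation=cv2.INTER_CUBIC)
cv2.imwrite('pics/c1.png',np.hstack([A,B]))
s=read_state()
for k in('clock','qpos','eef_pos','tool_rot','force','torque'):print(k,np.round(s[k],3))"
```

```text
clock 3.1
qpos [-0.214  0.526  0.037  1.841 -0.026  0.774 -2.354]
eef_pos [544.254  75.76  197.095]
tool_rot [-3.141e+00 -1.000e-03 -6.190e-01]
force [-0.008 -0.171 -0.147]
torque [0.027 0.037 0.019]
```

View pics/c1.png

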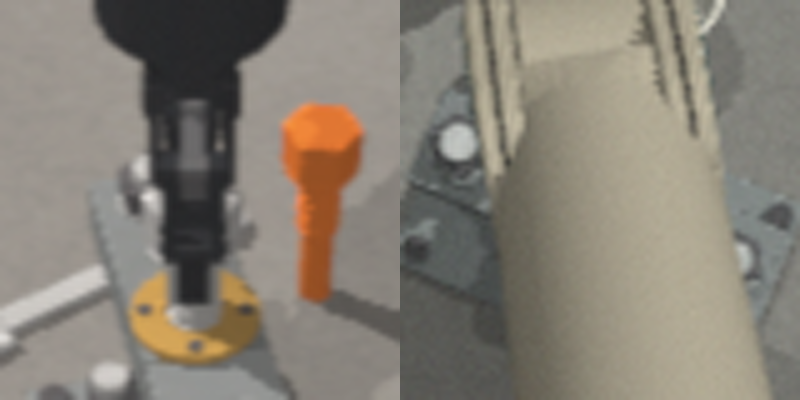

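The tool stands straight over the screw: in the scene half the near finger covers the head at ≈(254,170), its tip clear of the bush flange. No force registers. Now I close.

{"api": "apply_moves", "payload": {
  "increments": [
    {"tx": 0, "ty": 0, "tz": 0, "rx": 0, "ry": 0, "rz": 0, "claw": 0.05},
    {"tx": 0, "ty": 0, "tz": 0, "rx": 0, "ry": 0, "rz": 0, "claw": 0.042},
    {"tx": 0, "ty": 0, "tz": 0, "rx": 0, "ry": 0, "rz": 0, "claw": 0.038},
    {"tx": 0, "ty": 0, "tz": 0, "rx": 0, "ry": 0, "rz": 0, "claw": 0.03},
    {"tx": 0, "ty": 0, "tz": 0, "rx": 0, "ry": 0, "rz": 0, "claw": 0.02},
    {"tx": 0, "ty": 0, "tz": 0, "rx": 0, "ry": 0, "rz": 0, "claw": 0.02}
  ]
}}

```text
clock: 3.7
eef_pos: [544.2, 76.0, 196.6]
tool_rot: [-3.141, -0.001, -0.619]
force: [1.1, 1.1, 2.6]
width: 35.0
```

```bash
cat > st.py <<'E'
from h import *
s=read_state()
print(round(s['clock'],2),'q7',round(s['qpos'][6],3),'p',np.round(s['eef_pos'],2),'yaw',np.round(np.degrees(s['tool_rot'][2]),2),'F',np.round(s['force'],2),'T',np.round(s['torque'],3),'w',round(s['width'],2))
E
python3 st.py
```

```text
3.7 q7 -2.354 p [544.24  75.98 196.64] yaw -35.48 F [1.14 1.14 2.64] T [ 0.125 -0.166 -0.012] w 35.01
```

{"api": "apply_moves", "payload": {
  "increments": [
    {"tx": 0, "ty": 0, "tz": 0, "rx": 0, "ry": 0, "rz": 1, "claw": 0.02},
    {"tx": 0, "ty": 0, "tz": 0, "rx": 0, "ry": 0, "rz": 2, "claw": 0.02},
    {"tx": 0, "ty": 0, "tz": 0, "rx": 0, "ry": 0, "rz": 3, "claw": 0.02},
    {"tx": 0, "ty": 0, "tz": 0, "rx": 0, "ry": 0, "rz": 4, "claw": 0.02},
    {"tx": 0, "ty": 0, "tz": 0, "rx": 0, "ry": 0, "rz": 5, "claw": 0.02},
    {"tx": 0, "ty": 0, "tz": 0, "rx": 0, "ry": 0, "rz": 6, "claw": 0.02},
    {"tx": 0, "ty": 0, "tz": 0, "rx": 0, "ry": 0, "rz": 6, "claw": 0.02}
  ]
}}

```text
clock: 4.4
eef_pos: [544.5, 76.2, 197.0]
tool_rot: [-3.14, -0.002, -0.095]
force: [0.8, 1.1, 5.6]
width: 35.2
```

```bash
python3 st.py
```

```text
4.4 q7 -1.935 p [544.51  76.24 196.95] yaw -5.46 F [0.81 1.11 5.64] T [ 0.294 -0.099 -0.012] w 35.22
```

{"api": "apply_moves", "payload": {
  "increments": [
    {"tx": 0, "ty": 0, "tz": 0, "rx": 0, "ry": 0, "rz": 1, "claw": 0.02},
    {"tx": 0, "ty": 0, "tz": 0.0001, "rx": 0, "ry": 0, "rz": 2, "claw": 0.02},
    {"tx": 0, "ty": 0, "tz": 0.0002, "rx": 0, "ry": 0, "rz": 3, "claw": 0.02},
    {"tx": 0, "ty": 0, "tz": 0.0002, "rx": 0, "ry": 0, "rz": 4, "claw": 0.02},
    {"tx": 0, "ty": 0, "tz": 0.0003, "rx": 0, "ry": 0, "rz": 5, "claw": 0.02},
    {"tx": 0, "ty": 0, "tz": 0.0003, "rx": 0, "ry": 0, "rz": 6, "claw": 0.02},
    {"tx": 0, "ty": 0, "tz": 0.0004, "rx": 0, "ry": 0, "rz": 7, "claw": 0.02},
    {"tx": 0, "ty": 0, "tz": 0.0005, "rx": 0, "ry": 0, "rz": 8, "claw": 0.02},
    {"tx": 0, "ty": 0, "tz": 0.0005, "rx": 0, "ry": 0, "rz": 9, "claw": 0.02},
    {"tx": 0, "ty": 0, "tz": 0.0006, "rx": 0, "ry": 0, "rz": 10, "claw": 0.02},
    {"tx": 0, "ty": 0, "tz": 0.0006, "rx": 0, "ry": 0, "rz": 11, "claw": 0.02},
    {"tx": 0, "ty": 0, "tz": 0.0006, "rx": 0, "ry": 0, "rz": 11, "claw": 0.02}
  ]
}}

```text
clock: 5.6
eef_pos: [544.5, 76.9, 197.5]
tool_rot: [3.141, -0.003, 0.864]
force: [1.0, 2.3, 5.8]
width: 35.2
```

```bash
python3 st.py
```

```text
5.6 q7 -1.165 p [544.46  76.89 197.49] yaw 49.49 F [1.05 2.26 5.79] T [ 0.597 -0.114 -0.018] w 35.16
```

{"api": "apply_moves", "payload": {
  "increments": [
    {"tx": 0, "ty": 0, "tz": 0.0001, "rx": 0, "ry": 0, "rz": 1, "claw": 0.02},
    {"tx": 0, "ty": 0, "tz": 0.0002, "rx": 0, "ry": 0, "rz": 2, "claw": 0.02},
    {"tx": 0, "ty": 0, "tz": 0.0002, "rx": 0, "ry": 0, "rz": 3, "claw": 0.02},
    {"tx": 0, "ty": 0, "tz": 0.0002, "rx": 0, "ry": 0, "rz": 4, "claw": 0.02},
    {"tx": 0, "ty": 0, "tz": 0.0003, "rx": 0, "ry": 0, "rz": 5, "claw": 0.02},
    {"tx": 0, "ty": 0, "tz": 0.0003, "rx": 0, "ry": 0, "rz": 5, "claw": 0.02}
  ]
}}

```text
clock: 6.2
eef_pos: [544.3, 77.1, 197.6]
tool_rot: [3.141, -0.002, 1.299]
force: [0.9, 2.6, 6.7]
width: 35.0
```

```bash
python3 st.py; python3 -c "
from h import *
print(np.round(read_state()['qpos'],3))"
```

```text
6.2 q7 -0.813 p [544.27  77.1  197.65] yaw 74.43 F [0.93 2.63 6.72] T [ 0.835 -0.022 -0.042] w 35.04
[ 0.145  0.568 -0.509  1.829  0.359  0.835 -0.813]
```

{"api": "apply_moves", "payload": {
  "increments": [
    {"tx": 0, "ty": 0.0005, "tz": 0.0001, "rx": 0, "ry": 0, "rz": 1, "claw": 0.02},
    {"tx": 0, "ty": 0.001, "tz": 0.0001, "rx": 0, "ry": 0, "rz": 2, "claw": 0.02},
    {"tx": 0, "ty": 0.001, "tz": 0.0001, "rx": 0, "ry": 0, "rz": 2, "claw": 0.02}
  ]
}}

```text
clock: 6.5
eef_pos: [544.0, 77.4, 197.6]
tool_rot: [3.141, -0.001, 1.473]
force: [-0.3, 1.3, 5.7]
width: 35.3
```

{"api": "apply_moves", "payload": {
  "increments": [
    {"tx": 0, "ty": 0, "tz": 0.0001, "rx": 0, "ry": 0, "rz": 1, "claw": 0.02},
    {"tx": 0, "ty": 0, "tz": 0.0001, "rx": 0, "ry": 0, "rz": 2, "claw": 0.02},
    {"tx": 0, "ty": 0, "tz": 0.0001, "rx": 0, "ry": 0, "rz": 2, "claw": 0.02}
  ]
}}

```text
clock: 6.8
eef_pos: [543.8, 77.4, 197.5]
tool_rot: [3.141, -0.001, 1.647]
force: [0.3, 2.5, 4.2]
width: 35.6
```

{"api": "apply_moves", "payload": {
  "increments": [
    {"tx": 0, "ty": 0, "tz": 0, "rx": 0, "ry": 0, "rz": 1, "claw": 0.02},
    {"tx": 0, "ty": 0, "tz": 0, "rx": 0, "ry": 0, "rz": 2, "claw": 0.02},
    {"tx": 0, "ty": 0, "tz": 0, "rx": 0, "ry": 0, "rz": 2, "claw": 0.02}
  ]
}}

```text
clock: 7.1
eef_pos: [543.7, 77.1, 196.7]
tool_rot: [-3.142, -0.001, 1.821]
force: [3.1, 2.9, -4.8]
width: 35.3
```

```bash
python3 st.py; python3 -c "
from h import *
print(np.round(read_state()['qpos'],3))"
```

```text
7.1 q7 -0.391 p [543.74  77.14 196.68] yaw 104.32 F [ 3.11  2.95 -4.77] T [ 1.091 -0.681  0.07 ] w 35.28
[ 0.233  0.6   -0.653  1.827  0.463  0.872 -0.391]
```

The upward thread force fell from +4…+6 N to −4.8 N, about the screw's hanging weight, between 130° and 140° of backward turn: the thread end is passed. I go a hair further, then let go so that it drops.

{"api": "apply_moves", "payload": {
  "increments": [
    {"tx": 0.0002, "ty": 0.0002, "tz": 0, "rx": 0, "ry": 0, "rz": 0.8, "claw": 0.02},
    {"tx": 0.0002, "ty": 0.0002, "tz": 0, "rx": 0, "ry": 0, "rz": 0.8, "claw": 0.02},
    {"tx": 0.0002, "ty": 0.0002, "tz": 0, "rx": 0, "ry": 0, "rz": 0.8, "claw": 0.04},
    {"tx": 0.0002, "ty": 0.0002, "tz": 0, "rx": 0, "ry": 0, "rz": 0.8, "claw": 0.06},
    {"tx": 0.0002, "ty": 0.0002, "tz": 0, "rx": 0, "ry": 0, "rz": 0.8, "claw": 0.06},
    {"tx": 0.0002, "ty": 0.0002, "tz": 0, "rx": 0, "ry": 0, "rz": 0.8, "claw": 0.06},
    {"tx": 0.0002, "ty": 0.0002, "tz": 0, "rx": 0, "ry": 0, "rz": 0.8, "claw": 0.06}
  ]
}}

```text
clock: 7.8
eef_pos: [543.9, 76.7, 197.5]
tool_rot: [-3.141, 0.0, 1.893]
force: [0.2, 0.3, 0.1]
width: 60.0
```

```bash
python3 st.py; python3 -c "
from h import *
a=get_image('scene')
np.save('pics/s2.npy',a)
p=np.load('pics/scene.npy')
A=cv2.resize(p[140:200,225:285,::-1],None,fx=6,fy=6,interpolation=cv2.INTER_CUBIC)
B=cv2.resize(a[140:200,225:285,::-1],None,fx=6,fy=6,interpolation=cv2.INTER_CUBIC)
cv2.imwrite('pics/c2.png',np.hstack([A,B]))"
```

```text
7.8 q7 -0.332 p [543.89  76.66 197.5 ] yaw 108.48 F [0.22 0.31 0.1 ] T [0.014 0.001 0.03 ] w 59.97
```

View pics/c2.png

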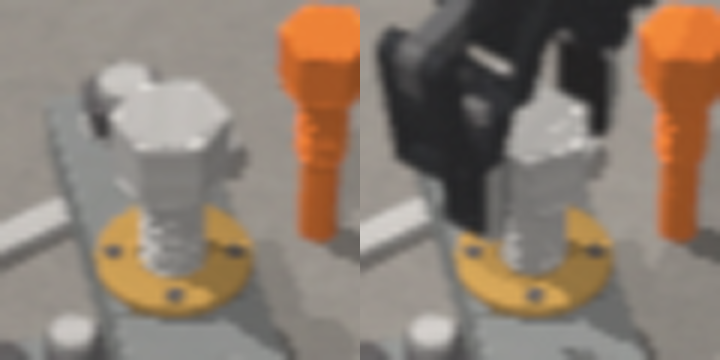

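```bash
python3 -c "
from h import *
print(proj('scene',[[557.9,92.7,z] for z in (232,230,228,226,224)]).round(1), 'seen ~(255.4,166.2)')
c=np.radians(24.5+60)
print('ref',proj('scene',[[543.7+21*np.cos(c),75.8+21*np.sin(c),230]]).round(1),'seen ~', (140/8+230-.4,157/8+145-.4),(240/8+230-.4,158/8+145-.4))
"
```

```text
[[252.8 165.2]
 [252.8 166. ]
 [252.8 166.7]
 [252.8 167.4]
 [252.8 168.1]] seen ~(255.4,166.2)
ref [[258.8 164.6]] seen ~ (247.1, 164.225) (259.6, 164.35)
```

```bash
python3 -c "
from h import *
def pic(f,ang,zs,cols):
    im=np.load(f)[148:190,232:278,::-1]; S=10
    im=cv2.resize(im,None,fx=S,fy=S,interpolation=cv2.INTER_CUBIC)[:, :400]
    for zt,c in zip(zs,cols):
        for z in (zt,zt-25):
            a=np.radians(ang+60*np.arange(6)); P=np.c_[543.9+21*np.cos(a),76.2+21*np.sin(a),np.full(6,z)]
            q=((proj('scene',P)-[232,148]+.5)*S).astype(np.int32); cv2.polylines(im,[q],True,c,1)
    return im
cv2.imwrite('pics/c3.png',np.hstack([pic('pics/scene.npy',24.5,[230],[(0,255,0)]),pic('pics/s2.npy',48.5,[232,227],[(0,0,255),(0,255,0)])]))
"
```

```text
(no output)
```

View pics/c3.png

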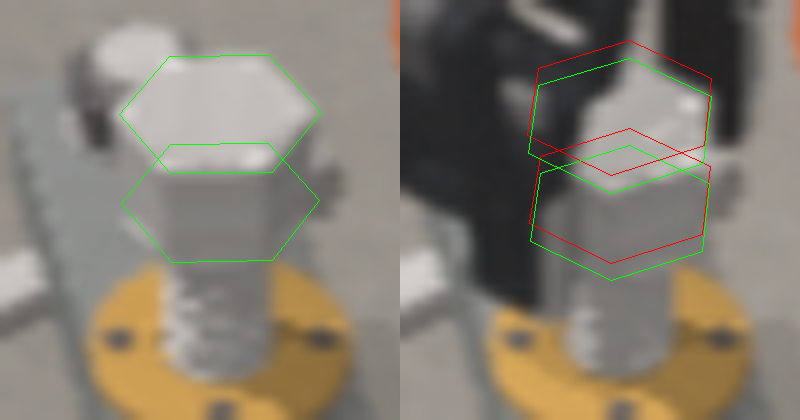

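The overlay settles it: the head now matches the green (dropped, top ≈227) outline, not the red (not dropped, ≈232). So it has dropped. Next I turn the open fingers +60° and lower 3.5 mm for the forward turn.

{"api": "apply_moves", "payload": {
  "increments": [
    {"tx": 0, "ty": 0.0003, "tz": -0.0005, "rx": 0, "ry": 0, "rz": 1.5, "claw": 0.06},
    {"tx": 0, "ty": 0.0003, "tz": -0.001, "rx": 0, "ry": 0, "rz": 3, "claw": 0.06},
    {"tx": 0, "ty": 0.0003, "tz": -0.0015, "rx": 0, "ry": 0, "rz": 4.5, "claw": 0.06},
    {"tx": 0, "ty": 0.0003, "tz": -0.002, "rx": 0, "ry": 0, "rz": 6, "claw": 0.06},
    {"tx": 0, "ty": 0.0003, "tz": -0.0025, "rx": 0, "ry": 0, "rz": 7.5, "claw": 0.06},
    {"tx": 0, "ty": 0.0003, "tz": -0.003, "rx": 0, "ry": 0, "rz": 9, "claw": 0.06},
    {"tx": 0, "ty": 0.0003, "tz": -0.0035, "rx": 0, "ry": 0, "rz": 10.5, "claw": 0.06},
    {"tx": 0, "ty": 0.0003, "tz": -0.0035, "rx": 0, "ry": 0, "rz": 12, "claw": 0.06},
    {"tx": 0, "ty": 0.0003, "tz": -0.0035, "rx": 0, "ry": 0, "rz": 12, "claw": 0.06},
    {"tx": 0, "ty": 0.0003, "tz": -0.0035, "rx": 0, "ry": 0, "rz": 12, "claw": 0.06}
  ]
}}

```text
clock: 8.85
eef_pos: [543.9, 77.1, 193.8]
tool_rot: [3.142, -0.0, 2.938]
force: [0.4, -0.4, 0.1]
width: 59.8
```

```bash
python3 st.py; python3 -c "
from h import *
print(np.round(read_state()['qpos'],3))"
```

```text
8.85 q7 0.519 p [543.91  77.11 193.82] yaw 168.32 F [ 0.37 -0.38  0.07] T [-0.002 -0.012 -0.004] w 59.8
[ 0.394  0.699 -0.95   1.825  0.68   0.983  0.519]
```

{"api": "apply_moves", "payload": {
  "increments": [
    {"tx": 0, "ty": 0, "tz": 0, "rx": 0, "ry": 0, "rz": 0, "claw": 0.05},
    {"tx": 0, "ty": 0, "tz": 0, "rx": 0, "ry": 0, "rz": 0, "claw": 0.042},
    {"tx": 0, "ty": 0, "tz": 0, "rx": 0, "ry": 0, "rz": 0, "claw": 0.038},
    {"tx": 0, "ty": 0, "tz": 0, "rx": 0, "ry": 0, "rz": 0, "claw": 0.03},
    {"tx": 0, "ty": 0, "tz": 0, "rx": 0, "ry": 0, "rz": 0, "claw": 0.02},
    {"tx": 0, "ty": 0, "tz": 0, "rx": 0, "ry": 0, "rz": 0, "claw": 0.02}
  ]
}}

```text
clock: 9.45
eef_pos: [544.1, 77.4, 194.2]
tool_rot: [3.142, 0.0, 2.941]
force: [-0.7, -0.4, 3.0]
width: 35.5
```

```bash
python3 st.py
```

```text
9.45 q7 0.521 p [544.06  77.4  194.18] yaw 168.51 F [-0.69 -0.42  3.05] T [-0.065  0.076  0.004] w 35.49
```

{"api": "apply_moves", "payload": {
  "increments": [
    {"tx": 0, "ty": 0, "tz": -0.0001, "rx": 0, "ry": 0, "rz": -1, "claw": 0.02},
    {"tx": 0, "ty": 0, "tz": -0.0002, "rx": 0, "ry": 0, "rz": -2, "claw": 0.02},
    {"tx": 0, "ty": 0, "tz": -0.0003, "rx": 0, "ry": 0, "rz": -3, "claw": 0.02},
    {"tx": 0, "ty": 0, "tz": -0.0003, "rx": 0, "ry": 0, "rz": -4, "claw": 0.02},
    {"tx": 0, "ty": 0, "tz": -0.0004, "rx": 0, "ry": 0, "rz": -5, "claw": 0.02},
    {"tx": 0, "ty": 0, "tz": -0.0005, "rx": 0, "ry": 0, "rz": -6, "claw": 0.02},
    {"tx": 0, "ty": 0, "tz": -0.0005, "rx": 0, "ry": 0, "rz": -7, "claw": 0.02},
    {"tx": 0, "ty": 0, "tz": -0.0006, "rx": 0, "ry": 0, "rz": -8, "claw": 0.02},
    {"tx": 0, "ty": 0, "tz": -0.0007, "rx": 0, "ry": 0, "rz": -8, "claw": 0.02}
  ]
}}

```text
clock: 10.35
eef_pos: [544.0, 77.3, 193.6]
tool_rot: [-3.142, 0.001, 2.243]
force: [-0.2, 0.3, 5.8]
width: 35.2
```

```bash
python3 st.py
```

```text
10.35 q7 -0.053 p [543.99  77.26 193.6 ] yaw 128.5 F [-0.16  0.31  5.77] T [-0.178  0.218  0.06 ] w 35.2
```

{"api": "apply_moves", "payload": {
  "increments": [
    {"tx": 0, "ty": 0, "tz": -0.0001, "rx": 0, "ry": 0, "rz": -1, "claw": 0.02},
    {"tx": 0, "ty": 0, "tz": -0.0002, "rx": 0, "ry": 0, "rz": -2, "claw": 0.02},
    {"tx": 0, "ty": 0, "tz": -0.0002, "rx": 0, "ry": 0, "rz": -3, "claw": 0.02},
    {"tx": 0, "ty": 0, "tz": -0.0003, "rx": 0, "ry": 0, "rz": -4, "claw": 0.02},
    {"tx": 0, "ty": 0, "tz": -0.0003, "rx": 0, "ry": 0, "rz": -5, "claw": 0.02},
    {"tx": 0, "ty": 0, "tz": -0.0004, "rx": 0, "ry": 0, "rz": -6, "claw": 0.02},
    {"tx": 0, "ty": 0, "tz": -0.0005, "rx": 0, "ry": 0, "rz": -7, "claw": 0.02},
    {"tx": 0, "ty": 0, "tz": -0.0005, "rx": 0, "ry": 0, "rz": -8, "claw": 0.02},
    {"tx": 0, "ty": 0, "tz": -0.0006, "rx": 0, "ry": 0, "rz": -9, "claw": 0.02},
    {"tx": 0, "ty": 0, "tz": -0.0007, "rx": 0, "ry": 0, "rz": -10, "claw": 0.02},
    {"tx": 0, "ty": 0, "tz": -0.0007, "rx": 0, "ry": 0, "rz": -11, "claw": 0.02},
    {"tx": 0, "ty": 0, "tz": -0.0007, "rx": 0, "ry": 0, "rz": -11, "claw": 0.02}
  ]
}}

```text
clock: 11.55
eef_pos: [543.9, 77.1, 192.8]
tool_rot: [3.141, 0.001, 1.285]
force: [-1.1, -0.7, 5.6]
width: 35.0
```

```bash
python3 st.py; python3 -c "
from h import *
print(np.round(read_state()['qpos'],3))"
```

```text
11.55 q7 -0.831 p [543.86  77.09 192.83] yaw 73.6 F [-1.08 -0.73  5.64] T [-0.311  0.308  0.045] w 34.98
[ 0.137  0.573 -0.5    1.834  0.362  0.826 -0.831]
```

{"api": "apply_moves", "payload": {
  "increments": [
    {"tx": 0, "ty": 0, "tz": -0.0001, "rx": 0, "ry": 0, "rz": -1, "claw": 0.02},
    {"tx": 0, "ty": 0, "tz": -0.0002, "rx": 0, "ry": 0, "rz": -2, "claw": 0.02},
    {"tx": 0, "ty": 0, "tz": -0.0002, "rx": 0, "ry": 0, "rz": -3, "claw": 0.02},
    {"tx": 0, "ty": 0, "tz": -0.0003, "rx": 0, "ry": 0, "rz": -4, "claw": 0.02},
    {"tx": 0, "ty": 0, "tz": -0.0004, "rx": 0, "ry": 0, "rz": -5, "claw": 0.02},
    {"tx": 0, "ty": 0, "tz": -0.0005, "rx": 0, "ry": 0, "rz": -6, "claw": 0.02},
    {"tx": 0, "ty": 0, "tz": -0.0005, "rx": 0, "ry": 0, "rz": -7, "claw": 0.02},
    {"tx": 0, "ty": 0, "tz": -0.0006, "rx": 0, "ry": 0, "rz": -8, "claw": 0.02},
    {"tx": 0, "ty": 0, "tz": -0.0006, "rx": 0, "ry": 0, "rz": -9, "claw": 0.02},
    {"tx": 0, "ty": 0, "tz": -0.0007, "rx": 0, "ry": 0, "rz": -10, "claw": 0.02},
    {"tx": 0, "ty": 0, "tz": -0.0008, "rx": 0, "ry": 0, "rz": -11, "claw": 0.02},
    {"tx": 0, "ty": 0, "tz": -0.0008, "rx": 0, "ry": 0, "rz": -11, "claw": 0.02}
  ]
}}

```text
clock: 12.75
eef_pos: [543.7, 77.1, 192.0]
tool_rot: [3.141, 0.001, 0.325]
force: [-1.5, -1.1, 6.6]
width: 35.6
```

```bash
python3 st.py; python3 -c "
from h import *
print(np.round(read_state()['qpos'],3))"
```

```text
12.75 q7 -1.601 p [543.69  77.08 192.01] yaw 18.64 F [-1.5  -1.07  6.64] T [-0.346  0.46  -0.031] w 35.56
[-0.039  0.541 -0.229  1.84   0.167  0.78  -1.601]
```

{"api": "apply_moves", "payload": {
  "increments": [
    {"tx": 0, "ty": 0, "tz": -0.0001, "rx": 0, "ry": 0, "rz": -1, "claw": 0.02},
    {"tx": 0, "ty": 0, "tz": -0.0002, "rx": 0, "ry": 0, "rz": -2, "claw": 0.02},
    {"tx": 0, "ty": 0, "tz": -0.0002, "rx": 0, "ry": 0, "rz": -3, "claw": 0.02},
    {"tx": 0, "ty": 0, "tz": -0.0003, "rx": 0, "ry": 0, "rz": -4, "claw": 0.02},
    {"tx": 0, "ty": 0, "tz": -0.0004, "rx": 0, "ry": 0, "rz": -5, "claw": 0.02},
    {"tx": 0, "ty": 0, "tz": -0.0005, "rx": 0, "ry": 0, "rz": -6, "claw": 0.02},
    {"tx": 0, "ty": 0, "tz": -0.0005, "rx": 0, "ry": 0, "rz": -7, "claw": 0.02},
    {"tx": 0, "ty": 0, "tz": -0.0006, "rx": 0, "ry": 0, "rz": -8, "claw": 0.02},
    {"tx": 0, "ty": 0, "tz": -0.0006, "rx": 0, "ry": 0, "rz": -9, "claw": 0.02},
    {"tx": 0, "ty": 0, "tz": -0.0007, "rx": 0, "ry": 0, "rz": -10, "claw": 0.02},
    {"tx": 0, "ty": 0, "tz": -0.0007, "rx": 0, "ry": 0, "rz": -10, "claw": 0.02}
  ]
}}

```text
clock: 13.85
eef_pos: [543.6, 77.2, 191.3]
tool_rot: [3.141, 0.0, -0.547]
force: [-2.0, -0.5, 7.2]
width: 35.3
```

```bash
python3 st.py; python3 -c "
from h import *
print(np.round(read_state()['qpos'],3))"
```

```text
13.85 q7 -2.296 p [543.57  77.17 191.28] yaw -31.36 F [-2.04 -0.54  7.22] T [-0.241  0.55  -0.084] w 35.26
[-0.206  0.534  0.021  1.845 -0.015  0.763 -2.296]
```

Turned forward 200° so far and sunk 2.9 mm (expected 2.8). Now regrip: open, turn the fingers back 180°, close.

{"api": "apply_moves", "payload": {
  "increments": [
    {"tx": 0, "ty": 0, "tz": 0, "rx": 0, "ry": 0, "rz": 0, "claw": 0.04},
    {"tx": 0, "ty": 0, "tz": 0, "rx": 0, "ry": 0, "rz": 0, "claw": 0.06},
    {"tx": 0, "ty": 0, "tz": 0, "rx": 0, "ry": 0, "rz": 0, "claw": 0.06},
    {"tx": 0, "ty": 0, "tz": 0, "rx": 0, "ry": 0, "rz": 0, "claw": 0.06},
    {"tx": 0, "ty": 0, "tz": 0, "rx": 0, "ry": 0, "rz": 1, "claw": 0.06},
    {"tx": 0, "ty": 0, "tz": 0, "rx": 0, "ry": 0, "rz": 2.5, "claw": 0.06},
    {"tx": 0, "ty": 0, "tz": 0, "rx": 0, "ry": 0, "rz": 4, "claw": 0.06},
    {"tx": 0, "ty": 0, "tz": 0, "rx": 0, "ry": 0, "rz": 5.5, "claw": 0.06},
    {"tx": 0, "ty": 0, "tz": 0, "rx": 0, "ry": 0, "rz": 7, "claw": 0.06},
    {"tx": 0, "ty": 0, "tz": 0, "rx": 0, "ry": 0, "rz": 8.5, "claw": 0.06},
    {"tx": 0, "ty": 0, "tz": 0, "rx": 0, "ry": 0, "rz": 10, "claw": 0.06},
    {"tx": 0, "ty": 0, "tz": 0, "rx": 0, "ry": 0, "rz": 11.5, "claw": 0.06}
  ]
}}

```text
clock: 15.05
eef_pos: [543.9, 77.2, 190.9]
tool_rot: [-3.142, 0.0, 0.46]
force: [-0.1, -0.6, -0.1]
width: 59.8
```

{"api": "apply_moves", "payload": {
  "increments": [
    {"tx": 0, "ty": 0, "tz": 0, "rx": 0, "ry": 0, "rz": 1.5, "claw": 0.06},
    {"tx": 0, "ty": 0, "tz": 0, "rx": 0, "ry": 0, "rz": 3, "claw": 0.06},
    {"tx": 0, "ty": 0, "tz": 0, "rx": 0, "ry": 0, "rz": 4.5, "claw": 0.06},
    {"tx": 0, "ty": 0, "tz": 0, "rx": 0, "ry": 0, "rz": 6, "claw": 0.06},
    {"tx": 0, "ty": 0, "tz": 0, "rx": 0, "ry": 0, "rz": 7.5, "claw": 0.06},
    {"tx": 0, "ty": 0, "tz": 0, "rx": 0, "ry": 0, "rz": 9, "claw": 0.06},
    {"tx": 0, "ty": 0, "tz": 0, "rx": 0, "ry": 0, "rz": 10.5, "claw": 0.06},
    {"tx": 0, "ty": 0, "tz": 0, "rx": 0, "ry": 0, "rz": 12, "claw": 0.06},
    {"tx": 0, "ty": 0, "tz": 0, "rx": 0, "ry": 0, "rz": 13.5, "claw": 0.06},
    {"tx": 0, "ty": 0, "tz": 0, "rx": 0, "ry": 0, "rz": 15, "claw": 0.06},
    {"tx": 0, "ty": 0, "tz": 0, "rx": 0, "ry": 0, "rz": 16.5, "claw": 0.06},
    {"tx": 0, "ty": 0, "tz": 0, "rx": 0, "ry": 0, "rz": 18, "claw": 0.06}
  ]
}}

```text
clock: 16.25
eef_pos: [544.0, 77.1, 190.9]
tool_rot: [-3.142, -0.0, 2.031]
force: [-0.1, 0.3, -1.1]
width: 60.0
```

{"api": "apply_moves", "payload": {
  "increments": [
    {"tx": 0, "ty": 0, "tz": 0, "rx": 0, "ry": 0, "rz": 1.5, "claw": 0.06},
    {"tx": 0, "ty": 0, "tz": 0, "rx": 0, "ry": 0, "rz": 3, "claw": 0.06},
    {"tx": 0, "ty": 0, "tz": 0, "rx": 0, "ry": 0, "rz": 4.5, "claw": 0.06},
    {"tx": 0, "ty": 0, "tz": 0, "rx": 0, "ry": 0, "rz": 6, "claw": 0.06},
    {"tx": 0, "ty": 0, "tz": 0, "rx": 0, "ry": 0, "rz": 6.5, "claw": 0.06},
    {"tx": 0, "ty": 0, "tz": 0, "rx": 0, "ry": 0, "rz": 6.5, "claw": 0.06},
    {"tx": 0, "ty": 0, "tz": 0, "rx": 0, "ry": 0, "rz": 6.5, "claw": 0.06}
  ]
}}

```text
clock: 16.95
eef_pos: [543.9, 77.1, 190.9]
tool_rot: [-3.141, -0.0, 2.591]
force: [0.3, -0.2, 0.7]
width: 60.0
```

```bash
python3 st.py; python3 -c "
from h import *
print(np.round(read_state()['qpos'],3))
a=get_image('scene');np.save('pics/s3.npy',a)
def pic(f,ang,zs,cols):
    im=np.load(f)[148:190,232:278,::-1]; S=10
    im=cv2.resize(im,None,fx=S,fy=S,interpolation=cv2.INTER_CUBIC)[:, :400]
    for zt,c in zip(zs,cols):
        for z in (zt,zt-25):
            a=np.radians(ang+60*np.arange(6)); P=np.c_[543.9+21*np.cos(a),76.2+21*np.sin(a),np.full(6,z)]
            q=((proj('scene',P)-[232,148]+.5)*S).astype(np.int32); cv2.polylines(im,[q],True,c,1)
    return im
cv2.imwrite('pics/c4.png',pic('pics/s3.npy',28.5,[227,224.2],[(0,0,255),(0,255,0)]))
"
```

```text
16.95 q7 0.227 p [543.94  77.1  190.87] yaw 148.44 F [ 0.26 -0.21  0.73] T [ 0.03  -0.017 -0.024] w 59.97
[ 0.347  0.669 -0.86   1.829  0.623  0.937  0.227]
```

View pics/c4.png

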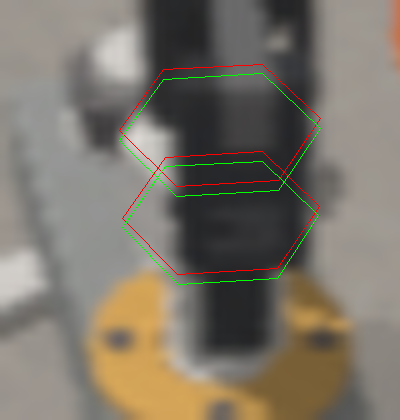

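The near finger hides the head from this side, so this picture says nothing about height; only the free force is confirmed. I close and go on.

{"api": "apply_moves", "payload": {
  "increments": [
    {"tx": 0, "ty": 0, "tz": 0, "rx": 0, "ry": 0, "rz": 0, "claw": 0.05},
    {"tx": 0, "ty": 0, "tz": 0, "rx": 0, "ry": 0, "rz": 0, "claw": 0.042},
    {"tx": 0, "ty": 0, "tz": 0, "rx": 0, "ry": 0, "rz": 0, "claw": 0.038},
    {"tx": 0, "ty": 0, "tz": 0, "rx": 0, "ry": 0, "rz": 0, "claw": 0.03},
    {"tx": 0, "ty": 0, "tz": 0, "rx": 0, "ry": 0, "rz": 0, "claw": 0.02},
    {"tx": 0, "ty": 0, "tz": 0, "rx": 0, "ry": 0, "rz": 0, "claw": 0.02}
  ]
}}

```text
clock: 17.6
eef_pos: [544.0, 77.3, 191.2]
tool_rot: [3.142, 0.0, 2.592]
force: [-1.7, -0.7, 3.2]
width: 35.0
```

```bash
python3 st.py
```

```text
17.6 q7 0.228 p [543.98  77.35 191.21] yaw 148.52 F [-1.69 -0.72  3.24] T [-0.133  0.194 -0.047] w 34.99
```

{"api": "apply_moves", "payload": {
  "increments": [
    {"tx": 0, "ty": 0, "tz": -0.0001, "rx": 0, "ry": 0, "rz": -1, "claw": 0.02},
    {"tx": 0, "ty": 0, "tz": -0.0002, "rx": 0, "ry": 0, "rz": -2, "claw": 0.02},
    {"tx": 0, "ty": 0, "tz": -0.0002, "rx": 0, "ry": 0, "rz": -3, "claw": 0.02},
    {"tx": 0, "ty": 0, "tz": -0.0003, "rx": 0, "ry": 0, "rz": -4, "claw": 0.02},
    {"tx": 0, "ty": 0, "tz": -0.0004, "rx": 0, "ry": 0, "rz": -5, "claw": 0.02},
    {"tx": 0, "ty": 0, "tz": -0.0005, "rx": 0, "ry": 0, "rz": -6, "claw": 0.02},
    {"tx": 0, "ty": 0, "tz": -0.0005, "rx": 0, "ry": 0, "rz": -7, "claw": 0.02},
    {"tx": 0, "ty": 0, "tz": -0.0006, "rx": 0, "ry": 0, "rz": -8, "claw": 0.02},
    {"tx": 0, "ty": 0, "tz": -0.0006, "rx": 0, "ry": 0, "rz": -9, "claw": 0.02},
    {"tx": 0, "ty": 0, "tz": -0.0007, "rx": 0, "ry": 0, "rz": -10, "claw": 0.02},
    {"tx": 0, "ty": 0, "tz": -0.0007, "rx": 0, "ry": 0, "rz": -11, "claw": 0.02},
    {"tx": 0, "ty": 0, "tz": -0.0008, "rx": 0, "ry": 0, "rz": -12, "claw": 0.02}
  ]
}}

```text
clock: 18.8
eef_pos: [543.8, 77.4, 190.4]
tool_rot: [-3.142, 0.0, 1.542]
force: [-0.6, -0.4, 3.5]
width: 35.2
```

```bash
python3 st.py
```

```text
18.8 q7 -0.628 p [543.84  77.36 190.39] yaw 88.32 F [-0.6  -0.4   3.49] T [-0.081  0.318  0.028] w 35.17
```

Screw still carried by the thread (0.82 mm sunk in 60°). 110° more.

{"api": "apply_moves", "payload": {
  "increments": [
    {"tx": 0, "ty": 0, "tz": -0.0001, "rx": 0, "ry": 0, "rz": -1, "claw": 0.02},
    {"tx": 0, "ty": 0, "tz": -0.0002, "rx": 0, "ry": 0, "rz": -2, "claw": 0.02},
    {"tx": 0, "ty": 0, "tz": -0.0003, "rx": 0, "ry": 0, "rz": -3, "claw": 0.02},
    {"tx": 0, "ty": 0, "tz": -0.0003, "rx": 0, "ry": 0, "rz": -4, "claw": 0.02},
    {"tx": 0, "ty": 0, "tz": -0.0004, "rx": 0, "ry": 0, "rz": -5, "claw": 0.02},
    {"tx": 0, "ty": 0, "tz": -0.0005, "rx": 0, "ry": 0, "rz": -6, "claw": 0.02},
    {"tx": 0, "ty": 0, "tz": -0.0006, "rx": 0, "ry": 0, "rz": -7, "claw": 0.02},
    {"tx": 0, "ty": 0, "tz": -0.0006, "rx": 0, "ry": 0, "rz": -8, "claw": 0.02},
    {"tx": 0, "ty": 0, "tz": -0.0007, "rx": 0, "ry": 0, "rz": -9, "claw": 0.02},
    {"tx": 0, "ty": 0, "tz": -0.0008, "rx": 0, "ry": 0, "rz": -10, "claw": 0.02},
    {"tx": 0, "ty": 0, "tz": -0.0008, "rx": 0, "ry": 0, "rz": -11, "claw": 0.02},
    {"tx": 0, "ty": 0, "tz": -0.0009, "rx": 0, "ry": 0, "rz": -12, "claw": 0.02}
  ]
}}

```text
clock: 20.0
eef_pos: [543.9, 77.2, 189.6]
tool_rot: [3.141, 0.0, 0.494]
force: [-1.3, -1.4, 3.2]
width: 35.4
```

```bash
python3 st.py
```

```text
20.0 q7 -1.469 p [543.85  77.2  189.56] yaw 28.33 F [-1.28 -1.43  3.19] T [-0.145  0.275  0.032] w 35.41
```

{"api": "apply_moves", "payload": {
  "increments": [
    {"tx": 0, "ty": 0, "tz": -0.0001, "rx": 0, "ry": 0, "rz": -1, "claw": 0.02},
    {"tx": 0, "ty": 0, "tz": -0.0002, "rx": 0, "ry": 0, "rz": -2, "claw": 0.02},
    {"tx": 0, "ty": 0, "tz": -0.0002, "rx": 0, "ry": 0, "rz": -3, "claw": 0.02},
    {"tx": 0, "ty": 0, "tz": -0.0003, "rx": 0, "ry": 0, "rz": -4, "claw": 0.02},
    {"tx": 0, "ty": 0, "tz": -0.0004, "rx": 0, "ry": 0, "rz": -5, "claw": 0.02},
    {"tx": 0, "ty": 0, "tz": -0.0005, "rx": 0, "ry": 0, "rz": -6, "claw": 0.02},
    {"tx": 0, "ty": 0, "tz": -0.0005, "rx": 0, "ry": 0, "rz": -7, "claw": 0.02},
    {"tx": 0, "ty": 0, "tz": -0.0006, "rx": 0, "ry": 0, "rz": -8, "claw": 0.02},
    {"tx": 0, "ty": 0, "tz": -0.0006, "rx": 0, "ry": 0, "rz": -9, "claw": 0.02},
    {"tx": 0, "ty": 0, "tz": -0.0007, "rx": 0, "ry": 0, "rz": -10, "claw": 0.02},
    {"tx": 0, "ty": 0, "tz": -0.0007, "rx": 0, "ry": 0, "rz": -10, "claw": 0.02},
    {"tx": 0, "ty": 0, "tz": -0.0007, "rx": 0, "ry": 0, "rz": -10, "claw": 0.02}
  ]
}}

```text
clock: 21.2
eef_pos: [543.8, 77.0, 188.8]
tool_rot: [3.141, -0.0, -0.373]
force: [-0.8, -1.7, 4.6]
width: 35.2
```

```bash
python3 st.py; python3 -c "
from h import *
a=get_image('scene');np.save('pics/s4.npy',a);b=get_image('top')
cv2.imwrite('pics/c5.png',np.hstack([cv2.resize(a[100:310,160:360,::-1],(400,420)),cv2.resize(b[100:310,150:350,::-1],(400,420))]))
"
```

```text
21.2 q7 -2.158 p [543.78  77.05 188.82] yaw -21.37 F [-0.83 -1.68  4.55] T [-0.391  0.398 -0.026] w 35.19
```

View pics/c5.png

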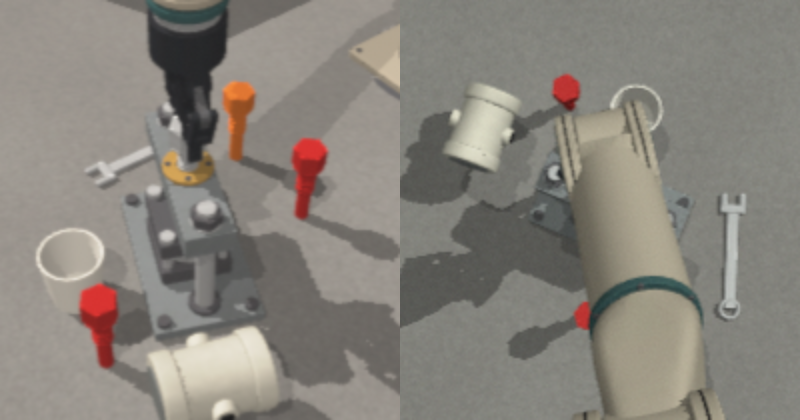

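The picture shows the gripper holding the head over the bush at crop (190,140), with pot, housing, spanner and look-alikes where they were. Forward turn is 370° from the release, about one full turn from the drop itself. It sank 5.3 mm, and +4.6 N shows the thread still carries it.

```bash
python3 -c "
from h import *
print(finish_job())"
```

```text
the job is handed in; nothing more can be done
None
```

The job is done and handed in: the bare steel screw is started in the bush and the gripper still holds it by the head (opening 35.2 mm).

- **Backward:** I turned it counter-clockwise about 144° in one grip. The upward thread force fell from about +6 N to −4.8 N between 130° and 140°, so the thread end was passed. When I let go the screw dropped, and the camera overlay showed the head at its dropped height.
- **Forward:** I turned it clockwise 370° from the let-go point in two grips. That is one full turn from the drop, plus about 10° to make up for having gone slightly past it. The overshoot is only known to within about 5°.
- **Last checks:** The screw sank 5.3 mm against 5.1 mm expected. The thread still carried it with +4.6 N. In the last picture the visible bystanders looked to be where they were. The clock stood at 21.2 s of the 67 s.
- **Inconclusive or failed:**
  - The first pixel estimate of the drop was inconclusive until the overlay settled it.
  - A mid-way height check failed because a finger hid the head.
  - The first two move calls were refused for missing keys, before anything had moved.

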